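Seat a feed roller in the checking cradle

TASK

Take the aluminium feed roller off its wooden rest, lay it in the two V-blocks of the checking cradle in front of the sprung hold-down wheel, and push it lengthwise under the wheel until it sits fully home on both V flanks and against the back stop. Press it against the stop with roughly 10 N for a second, keeping every push of the roller on the stop or on a flank below 25 N. Then let go, leaving the roller home and the other things on the bench where they were.

Things in the scene. Friction and masses are not known exactly. Their poses are not given: they have to be found in the camera images.
- roller: Loose aluminium feed roller: straight rod 30 mm in diameter, 160 mm long, 0.2 to 0.45 kg. The last 14 mm of each end taper to a flat face 16 mm across; both ends alike, a thin dark line 26 mm from each. Origin at its middle on its axis; x axis along it. It starts lying on the wooden rest, its axis 40 mm above the bench.
- rest: Fixed wooden rest: base 130 x 80 x 10 mm with two saddles 16 mm wide, 100 mm apart, about 40 mm tall at their outer edges, that hold the roller along the rest's x axis; between them the roller is free on both sides. Origin at the centre of its underside.
- cradle: Checking cradle, fixed to the bench: dark base plate 90 mm wide, 12 mm thick, x from -107 to 117 mm, with two V-blocks 76 mm wide in line, at x -77 to -55 mm and 30 to 67 mm; open between them down to the plate. x axis along the groove towards the back stop, z up; origin on the bench, under the middle of the roller when it is home.
- flank_left: The rigid steel V flanks on the cradle's +y side, one in each V-block, sloping 45 degrees, upper edges 46 mm above the bench. Origin and axes as the cradle.
- flank_right: The rigid steel V flanks on the cradle's -y side, likewise. Origin and axes as the cradle.
- back_stop: Rigid steel stop block at the end of the groove, 30 mm wide, top 56 mm above the bench; its face stands at cradle x = 80 mm. Origin and axes as the cradle. Behind it a post carries an overhead arm for the wheel: 30 mm wide, from x = 52 mm back to 112 mm, top 95 mm above the bench.
- home (a point): Where the roller's middle lies when home: on the groove's axis, 45 mm above the bench, above the cradle's origin. x axis along the groove towards the stop, z up. With its middle 35 to 45 mm before this point (towards -x) the roller is not yet under the wheel, can be laid in from above and is carried by both V-blocks.
- keeper (a joint): Lift (m) of the sprung hold-down wheel: black, 16 mm in diameter, 14 mm wide, under the overhead arm at cradle x = 60 mm. 0: down, lowest point 11 mm above the groove's axis; 0.004: resting on the seated roller. Its spring presses down with about 2 N at 0, 5 N at 0.004. It turns freely; a few newtons lengthwise, besides friction in the V, drive the tapered end under it.
- thread_cone: Bystander: cone of blue thread, 60 mm across and 107 mm high, standing. Origin at the centre of its underside.
- oil_bottle: Bystander: small clear oil bottle, 48 mm across, 115 mm high, standing. Origin at the centre of its underside.
- bobbin_tin: Bystander: flat round metal tin, 76 mm across, 31 mm high. Origin at the centre of its underside.
Mind the look-alikes: they are no part of the job. There is more than one size of the roller; the job needs the smallest. Leave any red look-alike of the cradle alone.

How it is judged:
On the way:
1. the roller is pressed against the back stop with more than 4 N while it bears on both flanks (more than 1 N each) and lies under the wheel (contact force between roller and back_stop above 4 N and contact force between roller and flank_left above 1 N and contact force between roller and flank_right above 1 N and value of joint keeper above 0.0025 m), for 0.4 s.
At the end, for the whole second after the job is handed in: The roller rests by itself within 1.5 mm of its home lengthwise and sideways (2 mm below to 1.5 mm above), in line with the groove within 0.025 rad, bearing on both flanks with more than 1 N each, the wheel lifted by more than 2.5 mm (x of roller in the frame of home between -0.0015 and 0.0015 m and y of roller in the frame of home between -0.0015 and 0.0015 m and z of roller in the frame of home between -0.002 and 0.0015 m and angle between the x axis of roller and the x axis of home, either way round below 0.025 rad and contact force between roller and flank_left above 1 N and contact force between roller and flank_right above 1 N and value of joint keeper above 0.0025 m and linear speed of roller below 0.01 m/s); the robot touches nothing.
It fails at once if the roller is pushed against the back stop with more than 25 N (contact force between roller and back_stop above 25 N).
It fails at once if the roller is pushed on the left flanks with more than 25 N (contact force between roller and flank_left above 25 N).
It fails at once if the roller is pushed on the right flanks with more than 25 N (contact force between roller and flank_right above 25 N).
It fails at once if a bystander is moved by more than 15 mm (distance of any of thread_cone, oil_bottle, bobbin_tin from where it was at the start of the episode above 0.015 m).
It also fails if it takes over 72 s, if anything falls off the work surface, if the arm or the gripper's body presses on something with over 40 N, if the wrist force passes 120 N, or if a joint passes its speed limit or range.

ROBOT

A 6-joint arm with a two-finger parallel gripper is mounted at the origin on the work surface. World frame = base frame: x ahead of the robot, y to its left, z up, the work surface at z = 0. Lengths are in m, angles in rad, forces in N, time in s.
With the tool pointing down it reaches from about 0.25 to 0.775 m from the base axis. Payload 8.9 kg.
Tool frame: the origin (TCP) lies midway between the tips of the shut fingers; the grasp point (between the pads) lies 19 mm behind it; z points along the fingers, y is the direction in which the jaws open and shut (so a half turn about z gives the same grasp; the last joint's range is limited). The gripper opens to 85 mm and grips with 20 to 120 N. Pads are 22 mm wide; open, the fingers measure 114 mm over their backs; the gripper's body (76 mm by 85 mm) begins 54 mm behind the grasp point. The pads swing forward as they close: fully open they stand 13 mm farther back than shut.
Start: joints at [-1.384, 0.291, -0.153, 1.127, 0, 1.431], TCP at [0.168, -0.497, 0.231] pointing down, gripper open.
Joint ranges: [-2.52, 2.52], [-0.91, 1.74], [-1.3, 1.37], [-1.96, 2.02], [-1.52, 1.47], [-3.14, 3.14]. Speed limits (rad/s): [2.22, 2.22, 2.79, 3.14, 3.14, 3.14].

INTERFACE

Orientations are given as [roll, pitch, yaw] about the fixed x, y, z axes, in that order (R = Rz(yaw) Ry(pitch) Rx(roll)).
In Python, from rig import robot gives the robot as it stands.
- The arm moves only by the tool servo_tool, never from a script. Its argument "targets" is a list of rows, each a list of 5 numbers: the shift along the world's x, y, z as a fraction of full scale, then the turn about the world's z as a fraction of full scale, then the finger opening in mm, from 0 to 85.4. In form: [[x, y, z, spin, grip], ...]. A call has exactly 8 rows; each row shifts and turns the commanded pose from where the row before left it; what a row does not reach is not made up. Full scale, the value 1, is 0.025 m for a shift and 8 degrees for a turn. A row lasts 1/8 s, in which the tool goes at most 62.5 mm and 10.7 degrees, less where a joint would pass 70% of its speed; a pose out of reach is approached as far as the arm can. A call with a number of a shift or a turn outside -1 to 1 is refused whole. A call with a gripper value outside its range is refused whole. The fingers move at their own pace and stop on an object; "squeeze" is the grip in N (left out, the last holds). Time passes only in rows, so rows that do not move let the fingers close, or fill a call up. It gives the time, the measured TCP pose, the force and the opening at its end, in the units of the state.
- robot.get_state(): the state, without advancing time (a new reading comes with each control period).
- robot.capture(name): name is "scene" or "side" or "wrist"; returns the picture (400x640x3 uint8, blue, green, red); there is no depth.
- robot.camera_info(name): a dict with "fx", "fy", "cx", "cy" (pixels), "k1" (the pictures are not rectified: a ray, as slopes to the right and down, at radius r is drawn at 1 + k1 r^2 times it, then the intrinsics apply), "cam_to_world" (4x4, takes a point from camera to world coordinates); the wrist camera has in their place "hand_eye" (4x4, takes a point from camera to tool coordinates, whose origin is the TCP and whose axes are the flange's). Camera axes: x right, y up, looking along -z (the intrinsics and any distortion apply to the point x, -y, -z); pixel columns grow to the right and rows downward; lengths in m; the calibration is good to about 2 mm. A picture is of the moment at which its call begins: read the wrist's pose just before it. camera_info takes no time and is no camera call.
- robot.finish_job(): hands the job in, once; it reports no verdict.
The state is a dict: "clock": time; "joints": joint angles; "qd": joint speeds; "joint_efforts": joint torques, N m; "eef_pos": TCP position; "ee_rot": TCP orientation; "wrist_force": force on the tool from outside, world axes, zero at the start; "torque": the same for the moment, N m; "width": finger opening in m.
Only numpy, scipy, OpenCV 4.12 (cv2) and the standard library are available. Lean on these libraries where they do the work, as an engineer would, in place of code of your own. Each camera call takes 0.05 s, during which the arm holds its last target. There are 200 camera calls.

## Working session

There is one attempt and no reset: what is moved stays moved. The work goes in short steps, Python scripts to look and compute and a tool call to move; the robot and the scene stay as the last step left them, time stands still between calls to the robot, and variables do not carry over. Pictures are saved under pics/ and viewed, about 8 in all and at most 12, crops included, and the job is handed in when it is done.

Besides the shell and the picture viewer there is one more tool, called after "Emit:" as a command line: name --pt "numbers of a row" for each row, then --argument value for the rest. servo_tool: Moves the arm, as the interface text tells. Its arguments: {"type":"object","properties":{"targets":{"type":"array"},"squeeze":{"type":"number"}},"required":["targets"]}

```bash
mkdir -p pics; ls
python3 - <<'E'
from rig import robot
import cv2,numpy as np
s=robot.get_state()
print({k:np.round(v,4).tolist() for k,v in s.items()})
for n in("scene","side","wrist"):
    im=robot.capture(n); cv2.imwrite(f"pics/{n}0.png",im)
    print(n,{k:np.round(v,4).tolist() for k,v in robot.camera_info(n).items()})
E
```

```text
pics
{'clock': 0.0, 'joints': [-1.3843, 0.2913, -0.1541, 1.1267, 0.0, 1.4315], 'qd': [-0.0013, -0.0011, -0.0005, -0.0002, -0.0001, 0.0011], 'joint_efforts': [-0.0014, -53.7142, 33.1375, 0.0158, -0.0003, -0.0], 'eef_pos': [0.168, -0.497, 0.2308], 'ee_rot': [-3.1404, -0.0002, 0.3258], 'wrist_force': [-0.1504, 0.692, 0.6459], 'torque': [-0.013, 0.01, -0.0001], 'width': 0.0852}
scene {'fx': 463.6595, 'fy': 463.6595, 'cx': 317.9898, 'cy': 202.3967, 'k1': -0.0006, 'cam_to_world': [[-0.8998, -0.38, 0.2146, 0.7797], [0.4362, -0.7712, 0.4637, 0.5094], [-0.0107, 0.5108, 0.8596, 1.0442], [0.0, 0.0, 0.0, 1.0]]}
side {'fx': 491.4753, 'fy': 491.4753, 'cx': 313.556, 'cy': 190.0901, 'k1': -0.1117, 'cam_to_world': [[-0.9576, 0.1963, -0.2107, 0.1895], [-0.288, -0.6501, 0.7032, 1.0944], [0.001, 0.7341, 0.6791, 1.1596], [0.0, 0.0, 0.0, 1.0]]}
wrist {'fx': 300.8697, 'fy': 300.8697, 'cx': 321.1995, 'cy': 201.72, 'k1': -0.0074, 'hand_eye': [[0.0004, 0.9521, 0.3057, 0.0782], [1.0, -0.0005, 0.0002, -0.0003], [0.0003, 0.3057, -0.9521, -0.1421], [0.0, 0.0, 0.0, 1.0]]}
```

View pics/scene0.png

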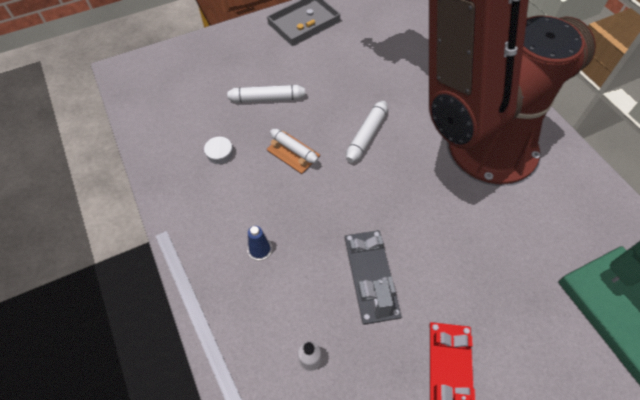

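View pics/side0.png

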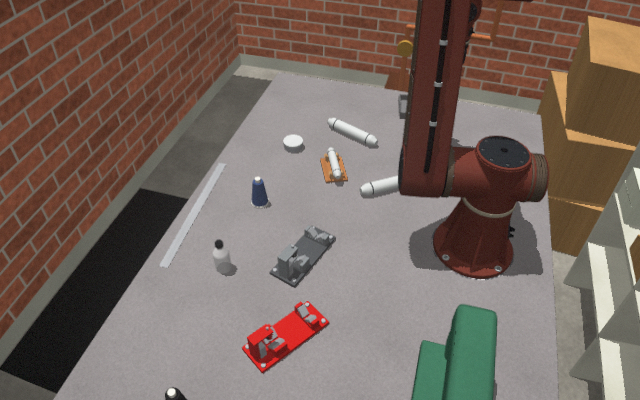

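The scene view shows the small roller on the orange rest at about (294,146) and the grey cradle at (372,277), with its stop end at about (380,300). The red look-alike is at (452,360). In the side view the rest is at (334,165) and the cradle at (303,254). Next I'll enlarge crops of both.

```bash
cat > h.py <<'E'
import numpy as np, cv2
from rig import robot
from scipy.spatial.transform import Rotation as R
def cam(n,st=None):
    i=robot.camera_info(n)
    if n=="wrist":
        T=np.eye(4);T[:3,:3]=R.from_euler('xyz',st["ee_rot"]).as_matrix();T[:3,3]=st["eef_pos"]
        i["cam_to_world"]=T@np.array(i["hand_eye"])
    i["cam_to_world"]=np.array(i["cam_to_world"]);return i
def ray(i,u,v):
    d=np.array([(u-i["cx"])/i["fx"],(v-i["cy"])/i["fy"]]);p=d.copy()
    for _ in range(8): p=d/(1+i["k1"]*(p@p))
    T=i["cam_to_world"];r=T[:3,:3]@[p[0],-p[1],-1];return T[:3,3],r/np.linalg.norm(r)
def tri(*obs):
    A=np.zeros((3,3));b=np.zeros(3);L=[]
    for i,u,v in obs:
        o,r=ray(i,u,v);P=np.eye(3)-np.outer(r,r);A+=P;b+=P@o;L.append((o,P))
    x=np.linalg.solve(A,b);return x,[float(np.linalg.norm(P@(x-o))) for o,P in L]
def atz(i,u,v,z):
    o,r=ray(i,u,v);return o+r*(z-o[2])/r[2]
def proj(i,X):
    T=i["cam_to_world"];c=T[:3,:3].T@(np.asarray(X)-T[:3,3]);p=np.array([c[0],-c[1]])/-c[2];p=p*(1+i["k1"]*(p@p))
    return np.array([p[0]*i["fx"]+i["cx"],p[1]*i["fy"]+i["cy"]])
E
python3 - <<'E'
import cv2,numpy as np
a=cv2.imread("pics/scene0.png");b=cv2.imread("pics/side0.png")
def c(im,x,y,w,h,s):return cv2.resize(im[y:y+h,x:x+w],None,fx=s,fy=s,interpolation=cv2.INTER_CUBIC)
top=np.hstack([c(a,260,120,66,60,6),c(b,310,140,66,60,6)])
bot=np.hstack([c(a,336,226,66,100,4)[:, :264],np.zeros((400,0,3),np.uint8),c(b,264,220,80,70,5)[:350].copy() if 0 else cv2.copyMakeBorder(c(b,264,220,80,66,6)[:396],0,4,0,0,0)])
bot=cv2.copyMakeBorder(bot,0,0,0,max(0,792-bot.shape[1]),0)[:,:792]
bot=bot[:240+160]
cv2.imwrite("pics/c1.png",np.vstack([top,bot])[:800])
print(np.vstack([top,bot]).shape)
# two files under 600 high
cv2.imwrite("pics/c1.png",cv2.resize(np.vstack([top,bot]),None,fx=.78,fy=.78,interpolation=cv2.INTER_AREA))
E
```

```text
(760, 792, 3)
```

View pics/c1.png

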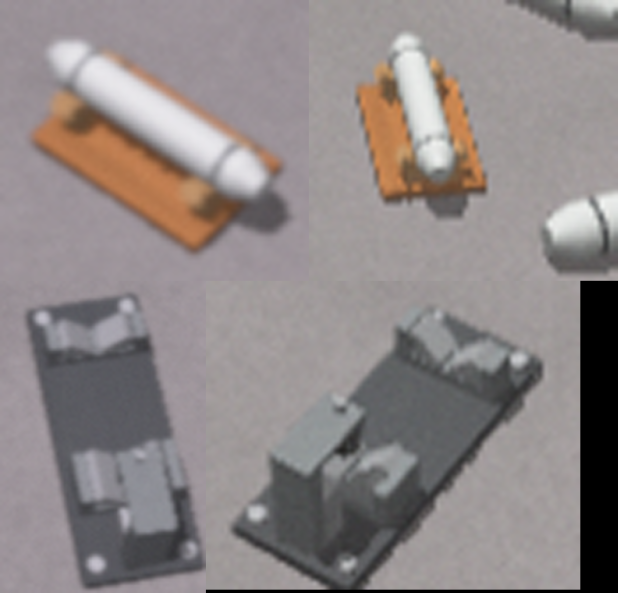

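Run:
```python
from h import *
a,b=cam("scene"),cam("side")
A=lambda x,y:(a,260+x/4.68,120+y/4.68); B=lambda x,y:(b,310+(x-309)/4.68,140+y/4.68)
C=lambda x,y:(a,336+x/3.12,226+(y-281)/3.12); D=lambda x,y:(b,264+(x-206)/4.68,220+(y-281)/4.68)
def t(n,p,q):
    x,e=tri(p,q);print(n,x.round(4),np.round(e,4));return x
l1=t("line1",A(85,74),B(411,52));l2=t("line2",A(228,160),B(435,143))
print("L",np.linalg.norm(l1-l2),"mid",(l1+l2)/2,"yaw",np.arctan2(*(l2-l1)[1::-1]))
s=[t("s%d"%k,C(*p),D(*q)) for k,(p,q) in enumerate([((43,319),(437,316)),((127,305),(519,360)),((96,564),(257,513)),((190,550),(347,565))])]
d=(s[2]+s[3]-s[0]-s[1])/2;print("len",np.linalg.norm(d),"w",np.linalg.norm(s[0]-s[1]),np.linalg.norm(s[2]-s[3]),"yaw",np.arctan2(d[1],d[0]),"mid",sum(s)/4)
for n,p in (("cone",(259,250)),("bottle",(310,360)),("tin",(218,150))): print(n,atz(a,*p,0.01))
print("red",atz(a,452,360,.012),"big",atz(a,352,155,.02),atz(a,383,105,.02),atz(a,265,94,.02))
```

```text
line1 [ 0.533  -0.2729  0.0462] [0.0043 0.0043]
line2 [ 0.4864 -0.176   0.0464] [0.0016 0.0016]
L 0.10747896632744652 mid [ 0.50974395 -0.22445185  0.04627293] yaw 2.019366547748439
s0 [0.4959 0.0798 0.016 ] [0.0023 0.0023]
s1 [0.4314 0.0996 0.0154] [0.0004 0.0004]
s2 [0.5545 0.2716 0.0161] [0.0008 0.0008]
s3 [0.4883 0.2923 0.0149] [0.0006 0.0006]
len 0.20069179402604068 w 0.06742395982435331 0.06941381580864565 yaw 1.2790371696678777 mid [0.49251101 0.18582209 0.01561485]
cone [0.71030522 0.00974167 0.01      ]
bottle [0.70969727 0.30013451 0.01      ]
tin [ 0.69758012 -0.32472097  0.01      ]
red [0.43557539 0.43429525 0.012     ] big [ 0.37488656 -0.13754405  0.02      ] [ 0.20827263 -0.2575728   0.02      ] [ 0.50168331 -0.45221522  0.02      ]
```

Emit:
servo_tool --pt "0.4 0.85 -0.04 0.213 85" --pt "0.4 0.85 -0.04 0.213 85" --pt "0.4 0.85 -0.04 0.213 85" --pt "0.4 0.85 -0.04 0.213 85" --pt "0.4 0.85 -0.04 0.213 85" --pt "0.4 0.85 -0.04 0.213 85" --pt "0.4 0.85 -0.04 0.213 85" --pt "0.4 0.85 -0.04 0.213 85"

```text
clock: 1.15
eef_pos: [0.2485, -0.3261, 0.2232]
ee_rot: [3.142, -0.0, 0.566]
wrist_force: [0.2, 0.4, 0.1]
width: 0.0845
```

Emit:
servo_tool --pt "0.4 0.85 -0.04 0.213 85" --pt "0.4 0.85 -0.04 0.213 85" --pt "0.4 0.85 -0.04 0.213 85" --pt "0.4 0.85 -0.04 0.213 85" --pt "0.4 0.85 -0.04 0.213 85" --pt "0.4 0.85 -0.04 0.213 85" --pt "0.4 0.85 -0.04 0.213 85" --pt "0.4 0.85 -0.04 0.213 85"

```text
clock: 2.15
eef_pos: [0.3282, -0.1561, 0.2153]
ee_rot: [3.141, -0.0, 0.803]
wrist_force: [-0.2, -0.4, -0.8]
width: 0.0851
```

Emit:
servo_tool --pt "0.4 0.85 -0.04 0.213 85" --pt "0.4 0.85 -0.04 0.213 85" --pt "0.4 0.85 -0.04 0.213 85" --pt "0.4 0.85 -0.04 0.213 85" --pt "0.4 0.85 -0.04 0.213 85" --pt "0.4 0.85 -0.04 0.213 85" --pt "0.4 0.85 -0.04 0.213 85" --pt "0.4 0.85 -0.04 0.213 85"

```text
clock: 3.15
eef_pos: [0.408, 0.0139, 0.2073]
ee_rot: [3.141, -0.0, 1.042]
wrist_force: [0.6, -0.3, 0.2]
width: 0.0849
```

Emit:
servo_tool --pt "0.4 0.85 -0.04 0.213 85" --pt "0.4 0.85 -0.04 0.213 85" --pt "0.4 0.85 -0.04 0.213 85" --pt "0.4 0.85 -0.04 0.213 85" --pt "0.4 0.85 -0.04 0.213 85" --pt "0.4 0.6 -0.04 0.213 85" --pt "0.4 0.6 -0.04 0.213 85" --pt "0.2 0.3 -0.04 0.213 85"

```text
clock: 4.15
eef_pos: [0.4835, 0.1571, 0.1992]
ee_rot: [3.142, 0.0, 1.28]
wrist_force: [0.5, 0.3, 0.3]
width: 0.0849
```

Run:
```python
from h import *
import json
s=robot.get_state();im=robot.capture("wrist");cv2.imwrite("pics/w1.png",im)
json.dump({k:np.array(s[k]).tolist() for k in("eef_pos","ee_rot")},open("w1.json","w"))
print(s["clock"],s["eef_pos"],s["ee_rot"],s["wrist_force"],s["joints"])
```

```text
4.15 [0.48353831 0.15712536 0.19915922] [3.14156123e+00 6.76711534e-05 1.27985395e+00] [0.54005127 0.31845324 0.30347646] [ 1.70354516e-01  2.80434935e-01 -2.54976263e-01  1.03538711e+00
 -7.45859336e-05  2.03209322e+00]
```

View pics/w1.png

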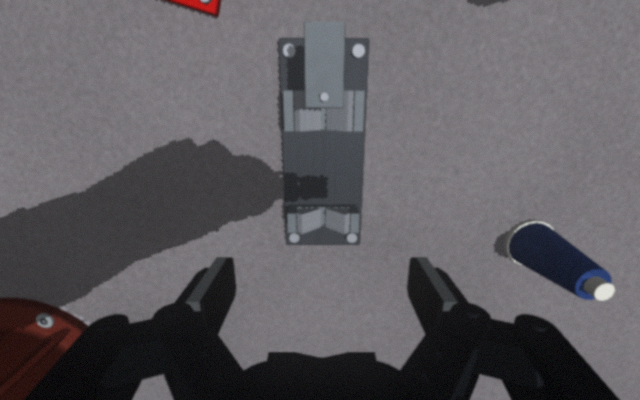

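The wrist view shows the cradle nearly in line with the tool. The screws are at about (289,50), (359,50), (294,238) and (352,238), and the stop post is at the top. I'll enlarge this one.

Run:
```python
import cv2,numpy as np
im=cv2.imread("pics/w1.png")
a=cv2.resize(im[15:135,270:380],None,fx=3.5,fy=3.5,interpolation=cv2.INTER_CUBIC);b=cv2.resize(im[130:250,270:380],None,fx=3.5,fy=3.5,interpolation=cv2.INTER_CUBIC)
cv2.imwrite("pics/c2.png",np.hstack([a,b]))
```

```text
(no output)
```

View pics/c2.png

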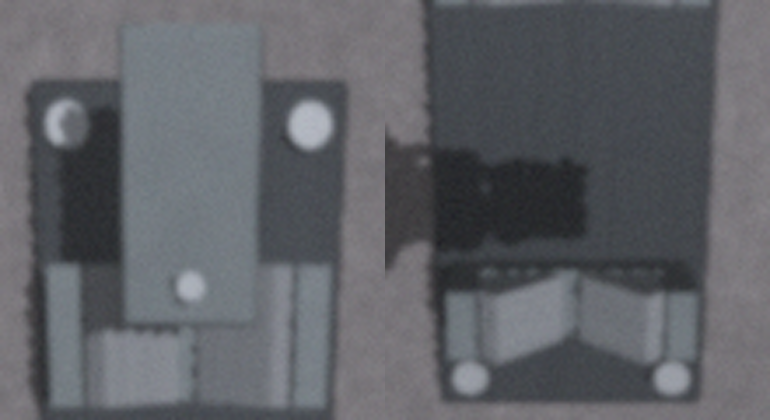

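```bash
cat > fit.py <<'E'
from h import *
import json
from scipy.optimize import least_squares
st=json.load(open("w1.json"));w=cam("wrist",st);a,b=cam("scene"),cam("side")
L=lambda x,y:(270+x/3.5,15+y/3.5);Q=lambda x,y:(270+(x-385)/3.5,130+y/3.5)
pts=[((.117,.045,.012),L(32,80)),((.117,-.045,.012),L(347,80)),((-.107,.045,.012),Q(443,402)),((-.107,-.045,.012),Q(700,402)),
((-.077,.038,.046),Q(445,360)),((-.077,-.038,.046),Q(698,360)),((-.055,.038,.046),Q(445,290)),((-.055,-.038,.046),Q(698,290)),
((.030,.038,.046),L(48,407)),((.030,-.038,.046),L(334,407)),((.052,.015,.095),L(124,324)),((.052,-.015,.095),L(256,322)),((.112,.015,.095),L(122,26)),((.112,-.015,.095),L(262,26))]
def world(p,X): c,s=np.cos(p[2]),np.sin(p[2]);return np.array([p[0]+c*X[0]-s*X[1],p[1]+s*X[0]+c*X[1],X[2]+p[3]])
f=lambda p:np.concatenate([proj(w,world(p,X))-uv for X,uv in pts])
r=least_squares(f,[.49,.18,1.28,0],loss="soft_l1");print(r.x.round(4));print(r.fun.reshape(-1,2).round(1).tolist())
p=r.x;
# the same in scene+side via screws at z .013
C=lambda x,y:(336+x/3.12,226+(y-281)/3.12); D=lambda x,y:(264+(x-206)/4.68,220+(y-281)/4.68)
sw=[atz(w,*uv,.014) for uv in(Q(470,378),Q(672,378),L(66,124),L(310,124))]
for X,c,d in zip(sw,[(43,319),(127,305),(96,564),(190,550)],[(437,316),(519,360),(257,513),(347,565)]):
    print(X.round(4),(proj(a,X)-C(*c)).round(1),(proj(b,X)-D(*d)).round(1))
E
python3 fit.py
```

```text
[ 0.4928  0.1802  1.2787 -0.0029]
[[-0.7, 0.4], [0.2, 0.6], [-0.5, -0.7], [0.2, -0.6], [1.0, -0.1], [-0.7, -0.0], [0.3, 0.7], [0.1, 0.8], [0.9, -0.3], [-2.4, -0.2], [0.1, 0.1], [0.3, 0.7], [-0.5, -0.6], [0.5, -0.5]]
[0.4321 0.0977 0.014 ] [26.3 -4.9] [17.4  9.3]
[0.4978 0.078  0.014 ] [-27.8   3.7] [-18.5  -9. ]
[0.49  0.291 0.014] [29.2 -4.8] [18.6 10.9]
[0.5558 0.2713 0.014 ] [-30.7   4.6] [-19.8 -10.7]
```

Emit:
servo_tool --pt "0.066 -0.95 -0.075 0.331 85" --pt "0.066 -0.95 -0.075 0.331 85" --pt "0.066 -0.95 -0.075 0.331 85" --pt "0.066 -0.95 -0.075 0.331 85" --pt "0.066 -0.95 -0.075 0.331 85" --pt "0.066 -0.95 -0.075 0.331 85" --pt "0.066 -0.95 -0.075 0.331 85" --pt "0.066 -0.95 -0.075 0.331 85"

```text
clock: 5.2
eef_pos: [0.496, -0.0348, 0.1843]
ee_rot: [-3.141, 0.0, 1.648]
wrist_force: [0.1, -0.5, -0.7]
width: 0.0849
```

Emit:
servo_tool --pt "0.066 -0.95 -0.075 0.331 85" --pt "0.066 -0.95 -0.075 0.331 85" --pt "0.066 -0.95 -0.075 0.331 85" --pt "0.066 -0.95 -0.075 0.331 85" --pt "0.066 -0.95 -0.075 0.331 85" --pt "0.066 -0.95 -0.075 0.331 85" --pt "0.066 -0.95 -0.075 0.331 85" --pt "0.066 -0.95 -0.075 0.331 85"

```text
clock: 6.2
eef_pos: [0.509, -0.2247, 0.1692]
ee_rot: [-3.141, -0.0, 2.018]
wrist_force: [-0.1, 0.1, 0.3]
width: 0.0849
```

Run:
```python
from h import *
import json
s=robot.get_state();im=robot.capture("wrist");cv2.imwrite("pics/w2.png",im)
json.dump({k:np.array(s[k]).tolist() for k in("eef_pos","ee_rot")},open("w2.json","w"))
print(s["clock"],s["eef_pos"],s["ee_rot"],s["wrist_force"])
cv2.imwrite("pics/w2c.png",cv2.resize(im[50:350,160:480],None,fx=2,fy=2,interpolation=cv2.INTER_CUBIC))
```

```text
6.2 [ 0.50902268 -0.22469357  0.1692268 ] [-3.14131221e+00 -1.92952766e-04  2.01813839e+00] [-0.08934212  0.0646128   0.27036181]
```

View pics/w2c.png

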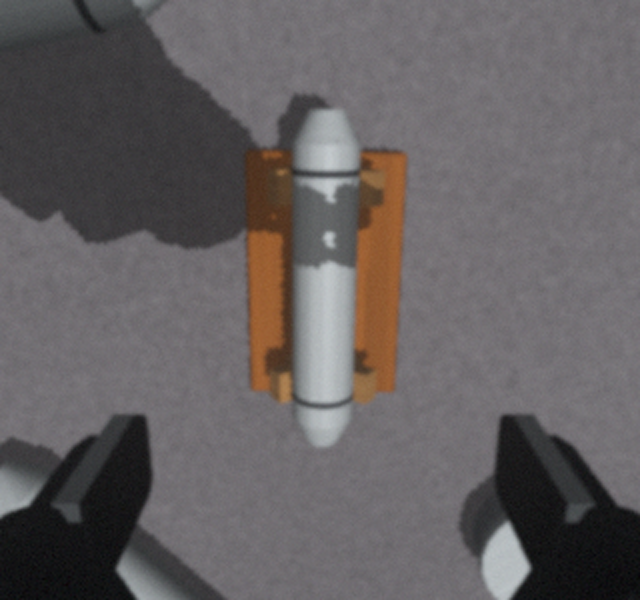

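Run:
```python
from h import *
import json
w=cam("wrist",json.load(open("w2.json")));b=cam("side");a=cam("scene")
u=[(160+325.5/2,50+174/2),(160+323/2,50+405/2)]
for z in (.046,.055,.060):
    l=[atz(w,*x,z) for x in u];d=l[0]-l[1]
    print(z,"L",np.linalg.norm(d).round(4),"mid",((l[0]+l[1])/2).round(4),"yaw",np.arctan2(d[1],d[0]).round(4))
    if z<.05: print(proj(b,l[0]),proj(b,l[1]),proj(a,l[0]),proj(a,l[1]))
```

```text
0.046 L 0.1111 mid [ 0.5111 -0.2271  0.046 ] yaw 2.0091
[336.37557213 170.77742476] [330.90573113 151.20767086] [308.3456924  153.63414066] [277.23468943 133.33591578]
0.055 L 0.1074 mid [ 0.5099 -0.2246  0.055 ] yaw 2.0091
0.06 L 0.1053 mid [ 0.5092 -0.2232  0.06  ] yaw 2.0091
```

Emit:
servo_tool --pt "0.04 0 -0.85 -0.06 85" --pt "0 0 -0.85 0 85" --pt "0 0 -0.85 0 85" --pt "0 0 -0.85 0 85" --pt "0 0 -0.85 0 85" --pt "0 0 -0.85 0 85" --pt "0 0 -0.5 0 85" --pt "0 0 -0.36 0 85"

```text
clock: 7.25
eef_pos: [0.5103, -0.2237, 0.0199]
ee_rot: [-3.141, -0.0, 2.008]
wrist_force: [-0.5, -0.1, -0.7]
width: 0.085
```

Emit:
servo_tool --pt "0 0 0 0 25" --pt "0 0 0 0 20" --pt "0 0 0 0 20" --pt "0 0 0 0 20" --pt "0 0 0 0 20" --pt "0 0 0 0 20" --pt "0 0 0 0 20" --pt "0 0 0 0 20" --squeeze 40

```text
clock: 8.25
eef_pos: [0.5095, -0.2245, 0.0211]
ee_rot: [-3.139, 0.001, 2.008]
wrist_force: [-6.5, -3.2, 8.6]
width: 0.0289
```

Emit:
servo_tool --pt "0 0 0.1 0 20" --pt "0 0 0.5 0 20" --pt "0 0 0.8 0 20" --pt "0 0 0.8 0 20" --pt "0 0 0.8 0 20" --pt "0 0 0.8 0 20" --pt "0 0 0.8 0 20" --pt "0 0 0.4 0 20"

```text
clock: 9.25
eef_pos: [0.511, -0.2237, 0.1469]
ee_rot: [3.14, 0.001, 2.009]
wrist_force: [-0.1, 0.1, -3.6]
width: 0.0288
```

Emit:
servo_tool --pt "-0.0725 0.91 0 -0.326 20" --pt "-0.0725 0.91 0 -0.326 20" --pt "-0.0725 0.91 0 -0.326 20" --pt "-0.0725 0.91 0 -0.326 20" --pt "-0.0725 0.91 0 -0.326 20" --pt "-0.0725 0.91 0 -0.326 20" --pt "-0.0725 0.91 0 -0.326 20" --pt "-0.0725 0.91 0 -0.326 20"

```text
clock: 10.25
eef_pos: [0.4957, -0.0407, 0.1453]
ee_rot: [-3.141, -0.0, 1.643]
wrist_force: [0.1, 0.9, -4.4]
width: 0.029
```

Emit:
servo_tool --pt "-0.0725 0.91 0 -0.326 20" --pt "-0.0725 0.91 0 -0.326 20" --pt "-0.0725 0.91 0 -0.326 20" --pt "-0.0725 0.91 0 -0.326 20" --pt "-0.0725 0.91 0 -0.326 20" --pt "-0.0725 0.91 0 -0.326 20" --pt "-0.0725 0.91 0 -0.326 20" --pt "-0.0725 0.91 0 -0.326 20"

```text
clock: 11.25
eef_pos: [0.4811, 0.1412, 0.1453]
ee_rot: [-3.141, -0.0, 1.279]
wrist_force: [0.1, -0.5, -3.6]
width: 0.0289
```

Run:
```python
from h import *
import json
s=robot.get_state();w=cam("wrist",s);im=robot.capture("wrist");sd=robot.capture("side");cv2.imwrite("pics/w3.png",im);cv2.imwrite("pics/s3.png",sd)
json.dump({k:np.array(s[k]).tolist() for k in("eef_pos","ee_rot")},open("w3.json","w"))
print(s["clock"],s["eef_pos"],s["ee_rot"],s["wrist_force"],s["width"])
b=cv2.resize(sd[170:300,240:370],(400,400),interpolation=cv2.INTER_CUBIC)
cv2.imwrite("pics/w3c.png",np.hstack([cv2.resize(im[0:400,190:450],(390,600),interpolation=cv2.INTER_CUBIC)[:600],cv2.copyMakeBorder(b,0,200,0,0,0)]))
```

```text
11.25 [0.48110617 0.14119954 0.14529562] [-3.14125268e+00 -1.11131270e-05  1.27891151e+00] [ 0.07939986 -0.50378907 -3.58356107] 0.028936912933629655
```

View pics/w3c.png

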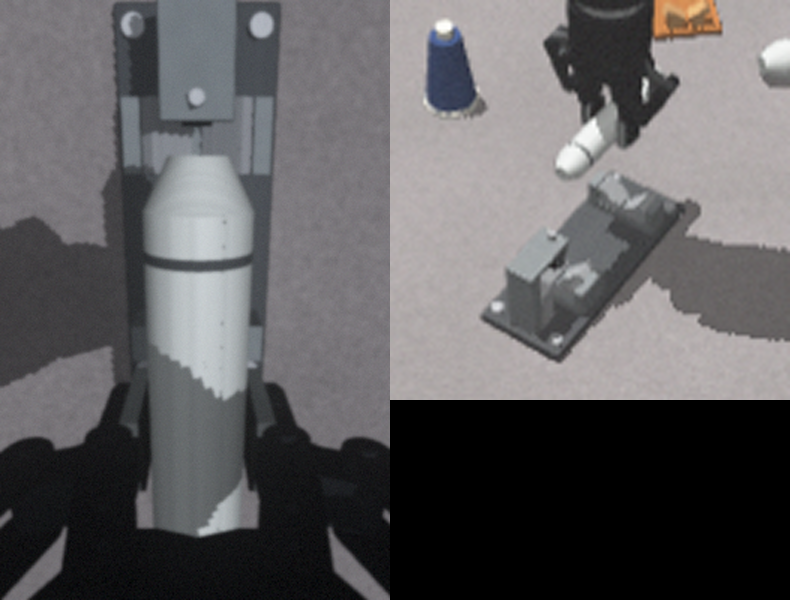

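The wrist view shows the roller gripped and in line with the groove. Its front line is at full-picture (322,174.7) and the overhead arm's front edge runs from (296,80) to (347,80). Next I'll work out the offset between roller and cradle.

Run:
```python
from h import *
import json
from fit import pts,world,least_squares
s=json.load(open("w3.json"));w=cam("wrist",s);p0=np.array(s["eef_pos"]);yw=s["ee_rot"][2]
F=lambda x,y:(190+x/1.5,y/1.5)
c=np.array([np.cos(yw),np.sin(yw)]);n=np.array([-c[1],c[0]])
for z in (.178,.181,.184):
    X=atz(w,*F(198.5,264),z);d=(X-p0)[:2];l=atz(w,*F(145,258),z-.013);r=atz(w,*F(252,258),z-.013)
    print("line in tool",z,d@c,d@n,"dia",np.linalg.norm(l-r),((l+r)/2-p0)[:2]@n)
P=[((.117,.045,.012),F(115,3)),((.117,-.045,.012),F(280,3)),((.030,.038,.046),F(122,173)),((.030,-.038,.046),F(275,173)),((.052,.015,.095),F(159.5,119)),((.052,-.015,.095),F(236,121)),((.067,.038,.046),F(121,97)),((.067,-.038,.046),F(273,97))]
f=lambda p:np.concatenate([proj(w,world(p,X))-uv for X,uv in P])
q=least_squares(f,[.49,.18,1.28,0],loss="soft_l1");print(q.x.round(4));print(q.fun.reshape(-1,2).round(1).tolist())
o=q.x[:2];y=q.x[2]
cc=np.array([np.cos(1.279),np.sin(1.279)]);nn=np.array([-cc[1],cc[0]])
for o in(q.x[:2],np.array([.4927,.1803])): print("tcp in cradle",(p0[:2]-o)@cc,(p0[:2]-o)@nn)
```

```text
[ 0.4928  0.1802  1.2787 -0.0029]
[[-0.7, 0.4], [0.2, 0.6], [-0.5, -0.7], [0.2, -0.6], [1.0, -0.1], [-0.7, -0.0], [0.3, 0.7], [0.1, 0.8], [0.9, -0.3], [-2.4, -0.2], [0.1, 0.1], [0.3, 0.7], [-0.5, -0.6], [0.5, -0.5]]
[0.4321 0.0977 0.014 ] [26.3 -4.9] [17.4  9.3]
[0.4978 0.078  0.014 ] [-27.8   3.7] [-18.5  -9. ]
[0.49  0.291 0.014] [29.2 -4.8] [18.6 10.9]
[0.5558 0.2713 0.014 ] [-30.7   4.6] [-19.8 -10.7]
line in tool 0.178 0.05352888531391375 -0.00013205503653818424 dia 0.02954317992253698 -0.0001771290210138658
line in tool 0.181 0.05421612729646815 -0.00012096779374044823 dia 0.02881901882022541 -0.000166114596722477
line in tool 0.184 0.05490336927902255 -0.00010988055094271221 dia 0.028094857717913896 -0.00015510017243120194
[ 0.4928  0.1804  1.2783 -0.0035]
[[-1.0, -0.1], [0.9, 0.1], [1.7, 0.1], [-3.3, 0.2], [0.5, 1.1], [-1.0, -0.2], [0.0, -0.7], [0.5, -0.5]]
tcp in cradle -0.04093607401844085 -0.0001102403759792611
tcp in cradle -0.04078286254563237 -0.0001444053508979467
```

Emit:
servo_tool --pt "0 0 -0.7 0 20" --pt "0 0 -0.8 0 20" --pt "0 0 -0.8 0 20" --pt "0 0 -0.8 0 20" --pt "0 0 -0.8 0 20" --pt "0 0 -0.5 0 20" --pt "0 0 -0.2 0 20" --pt "0 0 0 0 20"

```text
clock: 12.35
eef_pos: [0.4815, 0.1403, 0.0304]
ee_rot: [-3.142, 0.0, 1.28]
wrist_force: [0.4, 0.1, -3.7]
width: 0.0288
```

Emit:
servo_tool --pt "0 0 -0.02 0 20" --pt "0 0 -0.02 0 20" --pt "0 0 -0.02 0 20" --pt "0 0 -0.02 0 20" --pt "0 0 -0.02 0 20" --pt "0 0 0 0 20" --pt "0 0 0 0 20" --pt "0 0 0 0 20"

```text
clock: 13.35
eef_pos: [0.4815, 0.1404, 0.0278]
ee_rot: [-3.142, -0.0, 1.28]
wrist_force: [-0.3, 0.3, -3.4]
width: 0.0287
```

Emit:
servo_tool --pt "0 0 -0.02 0 20" --pt "0 0 -0.02 0 20" --pt "0 0 -0.02 0 20" --pt "0 0 0 0 20" --pt "0 0 0 0 20" --pt "0 0 0 0 20" --pt "0 0 0 0 20" --pt "0 0 0 0 20"

```text
clock: 14.35
eef_pos: [0.4815, 0.1405, 0.0267]
ee_rot: [3.141, -0.0, 1.28]
wrist_force: [-2.5, 1.1, 5.6]
width: 0.0287
```

Emit:
servo_tool --pt "0 0 0.02 0 32" --pt "0 0 0 0 40" --pt "0 0 0 0 55" --pt "0 0 0 0 75" --pt "0 0 0 0 75" --pt "0 0 0 0 75" --pt "0 0 0 0 75" --pt "0 0 0 0 75" --squeeze 20

```text
clock: 15.35
eef_pos: [0.4814, 0.1403, 0.0268]
ee_rot: [-3.142, 0.0, 1.28]
wrist_force: [0.2, -0.1, -0.2]
width: 0.0753
```

Emit:
servo_tool --pt "0 0 0.3 0 75" --pt "0 0 0.8 0 75" --pt "0 0 0.8 0 75" --pt "0 0 0.8 0 75" --pt "0 0 0.6 0 75" --pt "-0.128 -0.42 0.2 0 75" --pt "-0.256 -0.83 0 0 75" --pt "-0.256 -0.83 0 0 75"

```text
clock: 16.35
eef_pos: [0.4646, 0.0873, 0.1139]
ee_rot: [-3.141, 0.0, 1.281]
wrist_force: [-0.1, -0.9, 0.4]
width: 0.075
```

Run:
```python
from h import *
import json
s=robot.get_state();im=robot.capture("wrist");cv2.imwrite("pics/w4.png",im)
json.dump({k:np.array(s[k]).tolist() for k in("eef_pos","ee_rot")},open("w4.json","w"))
print(s["clock"],s["eef_pos"],s["ee_rot"],s["wrist_force"],s["width"])
cv2.imwrite("pics/w4c.png",cv2.resize(im[0:400,190:450],(390,600),interpolation=cv2.INTER_CUBIC))
```

```text
16.35 [0.4645673  0.08732456 0.11392568] [-3.14078635e+00  4.93224501e-04  1.28053959e+00] [-0.0754729  -0.86975251  0.44917216] 0.07501480315718624
```

View pics/w4c.png

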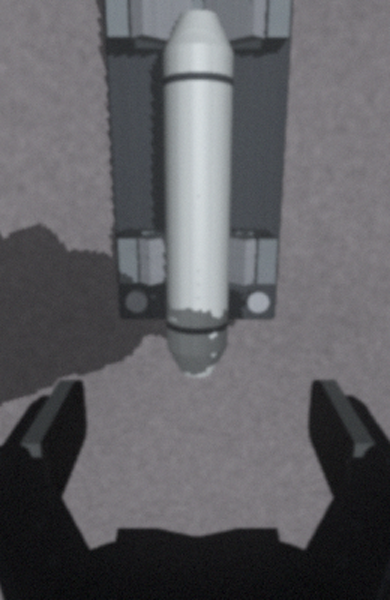

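The roller lies straight in both Vs, with its rear end at crop (196,376). Next I'll close the fingers behind it and push on its end face.

Emit:
servo_tool --pt "-0.203 -0.68 0 0 20" --pt "-0.203 -0.68 0 0 0" --pt "-0.203 -0.68 0 0 0" --pt "0 0 -0.7 0 0" --pt "0 0 -0.8 0 0" --pt "0 0 -0.8 0 0" --pt "0 0 -0.6 0 0" --pt "0 0 -0.22 0 0"

```text
clock: 17.4
eef_pos: [0.4494, 0.0369, 0.0356]
ee_rot: [-3.14, 0.0, 1.28]
wrist_force: [-0.4, -0.3, -0.1]
width: 0.0001
```

Emit:
servo_tool --pt "0.03 0.1 0 0 0" --pt "0.055 0.19 0 0 0" --pt "0.055 0.19 0 0 0" --pt "0.03 0.1 0 0 0" --pt "0.015 0.05 0 0 0" --pt "0.015 0.05 0 0 0" --pt "0.015 0.05 0 0 0" --pt "0 0 0 0 0"

```text
clock: 18.4
eef_pos: [0.4552, 0.0548, 0.0361]
ee_rot: [-3.141, 0.002, 1.28]
wrist_force: [-1.0, -5.9, -1.4]
width: 0.0001
```

Emit:
servo_tool --pt "0.02 0.07 0 0 0" --pt "0.022 0.073 0 0 0" --pt "0.022 0.073 0 0 0" --pt "0.022 0.073 0 0 0" --pt "0.022 0.073 0 0 0" --pt "0.022 0.073 0 0 0" --pt "0.022 0.073 0 0 0" --pt "0.022 0.073 0 0 0"

```text
clock: 19.4
eef_pos: [0.4599, 0.0703, 0.0363]
ee_rot: [-3.141, 0.0, 1.28]
wrist_force: [-0.8, -3.1, 0.2]
width: 0.0003
```

Emit:
servo_tool --pt "0.018 0.06 0 0 0" --pt "0.018 0.06 0 0 0" --pt "0.018 0.06 0 0 0" --pt "0.018 0.06 0 0 0" --pt "0.018 0.06 0 0 0" --pt "0.018 0.06 0 0 0" --pt "0.018 0.06 0 0 0" --pt "0.009 0.03 0 0 0"

```text
clock: 20.4
eef_pos: [0.4629, 0.0807, 0.0362]
ee_rot: [-3.141, 0.002, 1.28]
wrist_force: [-2.6, -7.2, -0.6]
width: -0.0001
```

Emit:
servo_tool --pt "0.009 0.029 0 0 0" --pt "0.009 0.029 0 0 0" --pt "0.009 0.029 0 0 0" --pt "0.009 0.029 0 0 0" --pt "0.009 0.029 0 0 0" --pt "0.009 0.029 0 0 0" --pt "0.009 0.029 0 0 0" --pt "0.009 0.029 0 0 0"

```text
clock: 21.4
eef_pos: [0.4645, 0.0862, 0.0361]
ee_rot: [-3.141, 0.002, 1.28]
wrist_force: [-3.6, -8.4, 0.3]
width: -0.0002
```

Emit:
servo_tool --pt "0.006 0.019 0 0 0" --pt "0.006 0.019 0 0 0" --pt "0.006 0.019 0 0 0" --pt "0.006 0.019 0 0 0" --pt "0.003 0.01 0 0 0" --pt "0.003 0.01 0 0 0" --pt "0 0 0 0 0" --pt "0 0 0 0 0"

```text
clock: 22.4
eef_pos: [0.4653, 0.0888, 0.0361]
ee_rot: [-3.141, 0.002, 1.28]
wrist_force: [-2.9, -7.8, 1.0]
width: -0.0001
```

Emit:
servo_tool --pt "0.003 0.01 0 0 0" --pt "0.003 0.01 0 0 0" --pt "0.003 0.01 0 0 0" --pt "0.003 0.01 0 0 0" --pt "0.003 0.01 0 0 0" --pt "0.003 0.01 0 0 0" --pt "0.003 0.01 0 0 0" --pt "0.003 0.01 0 0 0"

```text
clock: 23.4
eef_pos: [0.4659, 0.0907, 0.0361]
ee_rot: [-3.141, 0.002, 1.28]
wrist_force: [-3.1, -6.5, -1.0]
width: -0.0002
```

Emit:
servo_tool --pt "0.002 0.007 0 0 0" --pt "0.002 0.007 0 0 0" --pt "0.002 0.007 0 0 0" --pt "0.002 0.007 0 0 0" --pt "0 0 0 0 0" --pt "0 0 0 0 0" --pt "0 0 0 0 0" --pt "0 0 0 0 0"

```text
clock: 24.4
eef_pos: [0.4661, 0.0914, 0.0361]
ee_rot: [-3.141, 0.002, 1.28]
wrist_force: [-3.1, -8.0, 0.7]
width: -0.0001
```

Emit:
servo_tool --pt "0.0025 0.008 0 0 0" --pt "0.0025 0.008 0 0 0" --pt "0.0025 0.008 0 0 0" --pt "0.0025 0.008 0 0 0" --pt "0 0 0 0 0" --pt "0 0 0 0 0" --pt "0 0 0 0 0" --pt "0 0 0 0 0"

```text
clock: 25.4
eef_pos: [0.4663, 0.0923, 0.0361]
ee_rot: [-3.141, 0.002, 1.28]
wrist_force: [-2.6, -8.0, -0.3]
width: 0.0001
```

Emit:
servo_tool --pt "0.0025 0.008 0 0 0" --pt "0.0025 0.008 0 0 0" --pt "0 0 0 0 0" --pt "0 0 0 0 0" --pt "0 0 0 0 0" --pt "0 0 0 0 0" --pt "0 0 0 0 0" --pt "0 0 0 0 0"

```text
clock: 26.4
eef_pos: [0.4664, 0.0927, 0.0361]
ee_rot: [-3.141, 0.002, 1.28]
wrist_force: [-3.2, -7.2, 0.0]
width: -0.0001
```

Emit:
servo_tool --pt "0.0025 0.008 0 0 0" --pt "0.0025 0.008 0 0 0" --pt "0.0025 0.008 0 0 0" --pt "0 0 0 0 0" --pt "0 0 0 0 0" --pt "0 0 0 0 0" --pt "0 0 0 0 0" --pt "0 0 0 0 0"

```text
clock: 27.4
eef_pos: [0.4665, 0.093, 0.0361]
ee_rot: [-3.141, 0.003, 1.28]
wrist_force: [-3.0, -8.5, 0.4]
width: 0.0001
```

Emit:
servo_tool --pt "0.0025 0.008 0 0 0" --pt "0.0025 0.008 0 0 0" --pt "0 0 0 0 0" --pt "0 0 0 0 0" --pt "0 0 0 0 0" --pt "0 0 0 0 0" --pt "0 0 0 0 0" --pt "0 0 0 0 0"

```text
clock: 28.4
eef_pos: [0.4665, 0.093, 0.0361]
ee_rot: [-3.141, 0.004, 1.279]
wrist_force: [-4.0, -10.8, 0.8]
width: 0.0002
```

Emit:
servo_tool --pt "0.0025 0.008 0 0 0" --pt "0.0025 0.008 0 0 0" --pt "0.0025 0.008 0 0 0" --pt "0 0 0 0 0" --pt "0 0 0 0 0" --pt "0 0 0 0 0" --pt "0 0 0 0 0" --pt "0 0 0 0 0"

```text
clock: 29.4
eef_pos: [0.4665, 0.0931, 0.036]
ee_rot: [-3.141, 0.005, 1.279]
wrist_force: [-4.8, -13.5, 1.5]
width: -0.0002
```

Emit:
servo_tool --pt "0.002 0.007 0 0 0" --pt "0 0 0 0 0" --pt "0 0 0 0 0" --pt "0 0 0 0 0" --pt "0 0 0 0 0" --pt "0 0 0 0 0" --pt "0 0 0 0 0" --pt "0 0 0 0 0"

```text
clock: 30.4
eef_pos: [0.4665, 0.0931, 0.036]
ee_rot: [-3.141, 0.005, 1.279]
wrist_force: [-4.8, -14.6, 2.1]
width: -0.0002
```

Emit:
servo_tool --pt "0.0025 0.008 0 0 0" --pt "0.0025 0.008 0 0 0" --pt "0.0025 0.008 0 0 0" --pt "0 0 0 0 0" --pt "0 0 0 0 0" --pt "0 0 0 0 0" --pt "0 0 0 0 0" --pt "0 0 0 0 0"

```text
clock: 31.4
eef_pos: [0.4664, 0.0931, 0.036]
ee_rot: [-3.141, 0.007, 1.279]
wrist_force: [-6.3, -18.2, 2.5]
width: 0.0005
```

Emit:
servo_tool --pt "0 0 0 0 0" --pt "0 0 0 0 0" --pt "0 0 0 0 0" --pt "0 0 0 0 0" --pt "0 0 0 0 0" --pt "0 0 0 0 0" --pt "0 0 0 0 0" --pt "0 0 0 0 0"

```text
clock: 32.4
eef_pos: [0.4664, 0.0931, 0.036]
ee_rot: [-3.141, 0.007, 1.279]
wrist_force: [-5.5, -17.9, 2.9]
width: 0.0002
```

Emit:
servo_tool --pt "-0.012 -0.04 0 0 0" --pt "-0.03 -0.1 0 0 0" --pt "-0.12 -0.4 0 0 0" --pt "-0.25 -0.8 0 0 0" --pt "0 0 0.4 0 0" --pt "0 0 0.9 0 0" --pt "0 0 0.9 0 0" --pt "0 0 0.9 0 0"

```text
clock: 33.4
eef_pos: [0.458, 0.0628, 0.1153]
ee_rot: [3.14, -0.001, 1.28]
wrist_force: [0.2, 0.5, -0.6]
width: -0.0002
```

Run:
```python
from h import *
import json
s=robot.get_state();im=robot.capture("wrist");sd=robot.capture("side");cv2.imwrite("pics/w5.png",im);cv2.imwrite("pics/s5.png",sd);sc=robot.capture("scene");cv2.imwrite("pics/sc5.png",sc)
json.dump({k:np.array(s[k]).tolist() for k in("eef_pos","ee_rot")},open("w5.json","w"))
print(s["clock"],s["eef_pos"],s["ee_rot"],s["wrist_force"],s["width"])
b=cv2.resize(sd[210:300,255:355],(400,360),interpolation=cv2.INTER_CUBIC)
cv2.imwrite("pics/w5c.png",np.hstack([cv2.resize(im[0:400,190:450],(390,600),interpolation=cv2.INTER_CUBIC),np.vstack([b,cv2.resize(sc[40:366,100:640],(400,240))])]))
```

```text
33.4 [0.45804004 0.06284776 0.1153225 ] [ 3.14045849e+00 -1.03069489e-03  1.28045523e+00] [ 0.24183476  0.49276595 -0.62214858] -0.00022920083303819562
```

View pics/w5c.png

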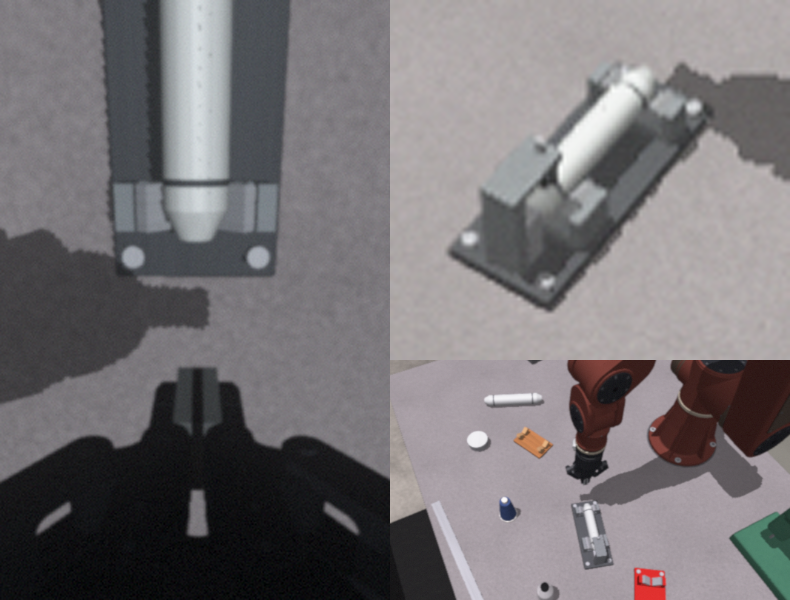

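The roller lies under the overhead arm, in line, with its rear line at wrist crop (197,184). The bystanders look unmoved. One numeric check of the lengthwise position, then I'll hand in.

```bash
python3 - <<'E' 2>&1 | tail -4
from h import *
import json
w=cam("wrist",json.load(open("w5.json")));F=lambda x,y:(190+x/1.5,y/1.5)
c=np.array([np.cos(1.279),np.sin(1.279)]);n=np.array([-c[1],c[0]]);o=np.array([.4927,.1803])
for nm,uv,z in(("line(-54)",F(197,185),.060),("blockL(-77)",F(113,232),.046),("blockR",F(278,232),.046),("rear edge(-80)",F(190,241),.053)):
    d=atz(w,*uv,z)[:2]-o;print(nm,(d@c).round(4),(d@n).round(4))
E
```

```text
line(-54) -0.0548 -0.0003
blockL(-77) -0.077 0.039
blockR -0.0768 -0.0384
rear edge(-80) -0.0799 0.0028
```

Both marks agree with home to within 1 mm, so I'm handing in.

```bash
python3 -c "
from rig import robot
print(robot.get_state()['clock']);print(robot.finish_job())"
```

```text
33.55
the job is handed in; nothing more can be done
None
```

I laid the roller in the cradle's V-blocks, pushed it under the wheel to the back stop, and handed the job in at 33.6 s; no verdict is reported. I gripped it at its middle, laid it about 41 mm before home and released it. I then pushed its rear end face lengthwise with closed fingers and backed clear of everything.

**Pressing:** The roller stopped moving where home was expected, and I held a push of about 19 N at the wrist for about 1.5 s. About 8–9 N of that was the friction and wheel drag felt while it slid. That leaves about 10 N on the stop, but this is inferred, because the stop and flank forces cannot be read directly.

**Last checks:**
- **Lengthwise:** The rear dark line measured at cradle x = -54.8 mm (should be -54), and the rear end at -79.9 mm (should be -80).
- **Sideways:** The roller was 0.3 mm off the groove's axis, and the picture shows it in line with the groove.
- **Robot and bench:** Wrist force was back to about zero, and the bystanders looked unmoved in the scene picture.
- **Not measured:** I did not measure the wheel's lift or the final seating height. The drag while pushing and the roller's position under the overhead arm fit a roller under the wheel.

**Calibration:** The camera fits put the cradle about 3 mm lower than the text says. I set the laying height by contact force instead.

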